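# Fit the round platen on the patty press

## Task

Put the patty press together for service: take the round platen (not the square one) by its black handle, lower its sleeve over the press's upright guide rod and bring it all the way down until it lies flat on the round bed, disc centred over the bed. Keep it level and lower it, do not let it drop down the rod, then let go; leave the square platen where it is.

Things in the scene. Friction and masses are not known exactly. Their poses are not given: they have to be found in the camera images.
- round_grip (a point): Handle centre of the loose round platen (about 0.4 kg), 40 mm above its underside. Steel disc, 104 mm across, 8 mm thick; on its middle a black block handle 56 mm long (x), 24 mm thick (y), top 62 mm above the underside. z up. Along +x an arm carries an upright sleeve, axis 95 mm from this point: outside 42 mm, bore 32 mm right through, from the underside to 30 mm above it.
- rod_tip (a point): Top of the press's upright steel guide rod, on its axis: 12 mm in diameter (the last 10 mm tapers to 6 mm), 140 mm above the bench and 110 mm above the bed. The press does not move. Axes as for press_bed.
- press_bed (a point): Centre of the top of the press's round steel bed, 104 mm across, 30 mm above the bench; z up, +x points to the guide rod, whose axis is 95 mm away. Dark steel base plate 215 x 130 mm, top 16 mm above the bench; the collar at the rod's foot is 5 mm lower than the bed. Fitted, the platen's x axis points as the bed's does and its handle centre is 40 mm above this point.
- square_platen: The other loose platen, which must stay: the same handle, arm and sleeve, but a square steel plate 88 x 88 x 8 mm. Origin at the centre of its underside, +x to its sleeve, z up.

How it is judged:
At the end, for the whole second after the job is handed in: The guide rod stands in the round platen's sleeve (axes within 15 mm) and the platen lies on the bed: handle centre 35 to 45 mm above it, tilt under 0.09 rad, centre within 20 mm of the bed's. The square platen is within 30 mm of where it stood (x of rod_tip in the frame of round_grip between 0.08 and 0.11 m and y of rod_tip in the frame of round_grip between -0.015 and 0.015 m and horizontal distance between round_grip and press_bed below 0.02 m and z of round_grip in the frame of press_bed between 0.035 and 0.045 m and angle between round_grip's own z axis and vertical below 0.09 rad and distance of square_platen from where it was at the start of the episode below 0.03 m); the robot touches nothing.
It fails at once if the round platen drops down the rod (faster than 0.7 m/s while its sleeve is on the rod) (x of rod_tip in the frame of round_grip between 0.08 and 0.11 m and y of rod_tip in the frame of round_grip between -0.015 and 0.015 m and z of round_grip in the frame of press_bed below 0.15 m and linear speed of round_platen above 0.7 m/s).
It fails at once if the square platen is moved by more than 50 mm (distance of square_platen from where it was at the start of the episode above 0.05 m).
It also fails if it takes over 40 s, if anything falls off the work surface, if the arm or the gripper's body presses on something with over 40 N, if the wrist force passes 120 N, or if a joint passes its speed limit or range.

## Robot

A 6-joint arm with a two-finger parallel gripper is mounted at the origin on a cart in front of the work surface, level with it; the furniture and walls round the work are solid. World frame = base frame: x ahead of the robot, y to its left, z up, the work surface at z = 0. Lengths are in m, angles in rad, forces in N, time in s.
With the tool pointing down it reaches from about 0.35 to 0.775 m from the base axis. Payload 5.5 kg.
Tool frame: the origin (TCP) lies midway between the tips of the shut fingers; the grasp point (between the pads) lies grasp_offset behind it (grasp_offset is the distance from the TCP to the grasp point, in m); z points along the fingers, y is the line along which they close (so a half turn about z gives the same grasp; the last joint's range is limited). The gripper opens to 85 mm and grips with 20 to 120 N. Pads are 22 mm wide; open, the fingers measure 114 mm over their backs; the gripper's body (76 mm by 85 mm) begins 54 mm behind the grasp point. The pads swing forward as they close: fully open they stand 13 mm farther back than shut.
Start: joints at [-1.244, 0.313, 0.046, 1.304, 0, 1.431], TCP at [0.259, -0.514, 0.196] pointing down, gripper open.
Joint ranges: [-2.76, 2.76], [-0.86, 1.69], [-1.03, 1.26], [-2.2, 2.34], [-1.47, 1.5], [-3.14, 3.14]. Speed limits (rad/s): [2.57, 2.57, 3.14, 3.14, 3.14, 3.14].

## Interface

Orientations are given as a unit quaternion [w, x, y, z].
In Python, from workcell import * gives the robot as it stands.
- The arm moves only by the tool step_arm, never from a script. Its argument "deltas" is a list of rows, each a list of 7 numbers: the shift along the world's x, y, z in mm, then the turn, a rotation vector about the world's x, y, z in degrees, then the gripper's target within -1 to 1 (fully open at 1, half-way at 0, shut at -1). A call has 1 to 5 rows; each row shifts and turns the commanded pose from where the row before left it; what a row does not reach is not made up. A row lasts 1/10 s, in which the tool goes at most 50 mm and 8.59 degrees, less where a joint would pass 70% of its speed; a pose out of reach is approached as far as the arm can. A call is refused whole if a number of a shift passes 50 or a number of a turn 8.59, either way. A call with a gripper value outside its range is refused whole. The fingers move at their own pace and stop on an object; "newtons" is the grip in N (left out, the last holds). Time passes only in rows, so rows that do not move let the fingers close. It gives the time, the measured TCP pose, the force, the opening and the grip force at its end, in the units of the state.
- get_state(): the state, without advancing time (a new reading comes with each control period).
- read_camera(name): name is "scene" or "top" or "wrist"; returns a dict with "image" (384x512x3 uint8, red, green, blue), "z_map" (384x512 float32, m along the optical axis (not along the pixel's ray), 0 where there is no reading), "K" (3x3 intrinsics, pixels), "dist_coeffs" ([k1, k2, p1, p2, k3] as OpenCV has them; the pictures are not rectified), "world_from_camera" (4x4, takes a point from camera to world coordinates). Camera axes: x right, y down, z forward; pixel columns grow to the right and rows downward; lengths in m; the calibration is good to about 2 mm. A picture is of the moment at which its call begins.
- hand_in(): hands the job in; it is judged then, once.
The state is a dict: "clock": time; "joint_pos": joint angles; "qvel": joint speeds; "tau": joint torques, N m; "tcp_pos": TCP position; "orientation": TCP orientation; "wrist_force": force on the tool from outside, world axes, zero at the start; "ft_torque": the same for the moment, N m; "finger_gap": finger opening in m; "grip_force": force on a finger pad.
Only numpy, scipy, OpenCV 4.12 (cv2) and the standard library are available. Lean on these libraries where they do the work, as an engineer would, in place of code of your own. Each camera call takes 0.05 s, during which the arm holds its last target. There are 200 camera calls.

## Working session

There is one attempt and no reset: what is moved stays moved. The work goes in short steps, Python scripts to look and compute and a tool call to move; the robot and the scene stay as the last step left them, time stands still between calls to the robot, and variables do not carry over. Pictures are saved under pics/ and viewed, at most 10 in all, crops included, and the job is handed in when it is done.

Besides the shell and the picture viewer there is one more tool, called after ">>>" as name([rows], argument=value, ...), one row to a line, values as JSON. step_arm: Moves the arm, as the interface text tells. Its arguments: {"type":"object","properties":{"deltas":{"type":"array","items":{"type":"array","items":{"type":"number"}}},"newtons":{"type":"number"}},"required":["deltas"]}

```bash
mkdir -p pics; cat > h.py <<'E'
from workcell import *
import numpy as np, cv2
def pts(c):
    K,d=c["K"],np.array(c["dist_coeffs"],float)
    h,w=c["z_map"].shape
    u,v=np.meshgrid(np.arange(w),np.arange(h))
    n=cv2.undistortPoints(np.stack([u,v],-1).reshape(-1,1,2).astype(float),np.array(K),d).reshape(h,w,2)
    z=c["z_map"][...,None]
    P=np.concatenate([n*z,z],-1)
    T=np.array(c["world_from_camera"])
    W=P@T[:3,:3].T+T[:3,3]
    W[c["z_map"]==0]=np.nan
    return W
E
python3 - <<'E'
from h import *
s=get_state(); print(s); 
for n in ("top","scene"):
    c=read_camera(n); np.save(n+".npy",c,allow_pickle=True)
    cv2.imwrite(f"pics/{n}0.png",c["image"][...,::-1]); print(n,np.round(c["world_from_camera"],3))
E
```

```text
{'clock': 0.0, 'joint_pos': array([-1.24361124e+00,  3.13984298e-01,  4.49620794e-02,  1.30358094e+00,
        2.53206524e-05,  1.43121346e+00]), 'qvel': array([ 0.00058307, -0.00048209, -0.00014538,  0.00135086,  0.00164346,
        0.00107434]), 'tau': array([-8.00325670e-04, -4.80630684e+01,  2.98528951e+01,  1.94742030e-02,
       -1.46228958e-04, -5.04622349e-06]), 'tcp_pos': array([ 0.25857298, -0.51293804,  0.19461117]), 'orientation': array([-9.00628228e-04,  9.72888956e-01,  2.31270971e-01, -7.20123486e-05]), 'wrist_force': array([-0.1182082 ,  0.10259541,  0.09466414]), 'ft_torque': array([0.04072525, 0.03331986, 0.0336619 ]), 'grip_force': 0.0, 'finger_gap': 0.08565072164981234}
top [[-2.500e-02 -9.810e-01  1.930e-01  3.720e-01]
 [-1.000e+00  2.500e-02 -4.000e-03  9.100e-02]
 [-1.000e-03 -1.930e-01 -9.810e-01  1.042e+00]
 [ 0.000e+00  0.000e+00  0.000e+00  1.000e+00]]
scene [[-0.807 -0.385  0.448  0.118]
 [-0.591  0.513 -0.623  0.694]
 [ 0.01  -0.767 -0.641  0.733]
 [ 0.     0.     0.     1.   ]]
```

View pics/top0.png

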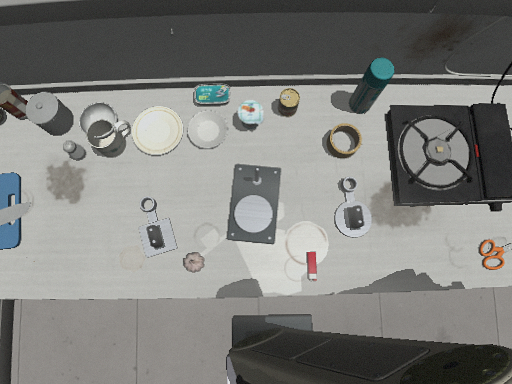

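View pics/scene0.png

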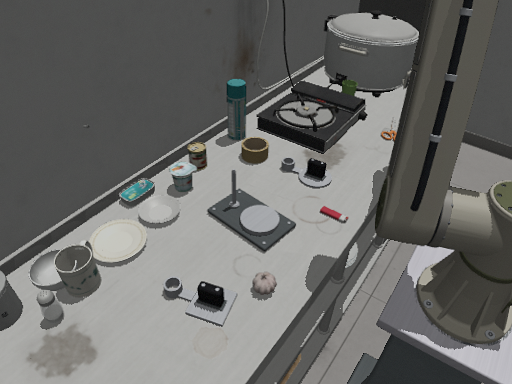

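Top view: the press bed is at about (253,214) with the rod at (258,177). The round platen's handle is at (354,217) with its sleeve at (348,184). The square platen is at (157,237), well away from both.

```bash
python3 - <<'E'
from h import *
def ray(c,u,v,z):
    n=cv2.undistortPoints(np.array([[[u,v]]],float),np.array(c["K"]),np.array(c["dist_coeffs"],float))[0,0]
    T=np.array(c["world_from_camera"]);d=T[:3,:3]@np.r_[n,1];o=T[:3,3]
    return o+d*(z-o[2])/d[2]
c=np.load("top.npy",allow_pickle=True).item(); W=pts(c); im=c["image"]; g=im.max(-1).astype(int)
def roi(u0,u1,v0,v1):
    m=np.zeros(g.shape,bool); m[v0:v1,u0:u1]=1; return m
Z=W[...,2]
def st(n,m): 
    P=W[m]; print(n,m.sum(),np.round(np.nanmedian(P,0),4),np.round((np.nanmin(P,0)+np.nanmax(P,0))/2,4),np.round(np.nanmax(P,0)-np.nanmin(P,0),3)); return P
r=roi(330,378,170,245)
P=st("handle",r&(Z>.05)); q=cv2.minAreaRect(P[:,:2].astype(np.float32)*1000);print(q)
st("sleeve",r&(Z>.022)&(Z<.04)&roi(335,362,170,195))
# disc bright blob
for nm,R,zz in (("disc",roi(328,380,198,242),.008),("bed",roi(228,282,192,236),.03)):
    m=R&(abs(Z-zz)<.006)&(g>0)
    P=st(nm,m)
    t=(R&(g>110)).astype(np.uint8)
    cn=max(cv2.findContours(t,0,1)[0],key=cv2.contourArea); cn=cv2.convexHull(cn); e=cv2.fitEllipse(cn); print(nm,e,ray(c,*e[0],zz))
P=st("rod",roi(245,272,160,190)&(Z>.05)); print(np.round(P[np.argsort(-P[:,2])][:12],3))
P=st("plate",roi(222,288,160,250)&(Z>.010)&(Z<.022)); print(cv2.minAreaRect(P[:,:2].astype(np.float32)*1000))
s=np.load("scene.npy",allow_pickle=True).item(); V=pts(s)
m=np.zeros(g.shape,bool); m[160:212,222:248]=1
P=V[m&(V[...,2]>.05)]; print("rod scene",len(P),np.round(P[np.argsort(-P[:,2])][::8],3))
m[:]=0;m[150:190,295:335]=1
P=V[m&(V[...,2]>.054)]; print("handle scene",len(P),np.median(P,0),cv2.minAreaRect(P[:,:2].astype(np.float32)*1000))
a=cv2.resize(im[155:250,215:385,::-1],None,fx=4.5,fy=4.5,interpolation=cv2.INTER_CUBIC); cv2.imwrite("pics/crop1.png",a)
E
```

```text
handle 201 [ 0.5035 -0.1956  0.0615] [ 0.5054 -0.1979  0.0588] [0.057 0.028 0.016]
((504.87445068359375, -197.58518981933594), (56.77316665649414, 24.755260467529297), 4.878747463226318)
sleeve 99 [ 0.5993 -0.1913  0.0299] [ 0.6002 -0.1898  0.0282] [0.04  0.043 0.012]
disc 1122 [ 0.5029 -0.1858  0.0078] [ 0.5023 -0.202   0.008 ] [0.124 0.15  0.012]Traceback (most recent call last):
  File "<stdin>", line 20, in <module>
cv2.error: OpenCV(4.12.0) /io/opencv/modules/imgproc/src/shapedescr.cpp:361: error: (-201:Incorrect size of input array) There should be at least 5 points to fit the ellipse in function 'fitEllipseNoDirect'
```

```bash
python3 - <<'E'
from h import *
c=np.load("top.npy",allow_pickle=True).item(); W=pts(c); im=c["image"]; Z=W[...,2]
def roi(u0,u1,v0,v1):
    m=np.zeros(Z.shape,bool); m[v0:v1,u0:u1]=1; return m
for lo,hi in ((.026,.034),):
    P=W[roi(225,285,188,240)&(Z>lo)&(Z<hi)]; print("bed",len(P),cv2.minEnclosingCircle(P[:,:2].astype(np.float32)*1000),P.mean(0))
P=W[roi(245,275,155,192)&(Z>.06)]; print("rod",np.round(P[np.argsort(-P[:,2])][:15],3))
P=W[roi(220,290,160,250)&(Z>.011)&(Z<.021)]; print("plate",cv2.minAreaRect(P[:,:2].astype(np.float32)*1000))
s=np.load("scene.npy",allow_pickle=True).item(); V=pts(s)
m=np.zeros(Z.shape,bool); m[160:212,222:248]=1
P=V[m&(V[...,2]>.05)&(V[...,2]<.16)]; P=P[np.argsort(-P[:,2])]; print("rod scene",len(P),np.median(P,0),np.round(P[::10],3))
m[:]=0;m[195:240,235:285]=1
P=V[m&(abs(V[...,2]-.03)<.004)]; print("bed scene",len(P),cv2.minEnclosingCircle(P[:,:2].astype(np.float32)*1000))
m[:]=0;m[150:190,295:335]=1
P=V[m&(V[...,2]>.056)]; print("handle scene",len(P),cv2.minAreaRect(P[:,:2].astype(np.float32)*1000))
print(get_state()["joint_pos"])
E
```

```text
bed 1084 ((522.9247436523438, 81.27650451660156), 51.815792083740234) [0.52235073 0.08135228 0.03078936]
rod [[0.615 0.068 0.143]
 [0.616 0.071 0.141]
 [0.619 0.068 0.14 ]
 [0.614 0.068 0.139]
 [0.617 0.073 0.139]
 [0.619 0.071 0.138]
 [0.614 0.066 0.138]
 [0.619 0.066 0.137]
 [0.614 0.071 0.137]
 [0.617 0.066 0.137]
 [0.615 0.073 0.136]
 [0.613 0.066 0.134]
 [0.62  0.073 0.134]
 [0.613 0.073 0.133]
 [0.613 0.071 0.133]]
plate ((554.5439453125, 77.34091186523438), (129.88604736328125, 214.84255981445312), 82.89816284179688)
rod scene 128 [0.61621897 0.07116303 0.09963589] [[0.621 0.069 0.141]
 [0.617 0.071 0.135]
 [0.617 0.071 0.128]
 [0.615 0.069 0.121]
 [0.615 0.069 0.115]
 [0.618 0.074 0.109]
 [0.614 0.071 0.103]
 [0.616 0.072 0.095]
 [0.616 0.072 0.089]
 [0.617 0.071 0.081]
 [0.616 0.069 0.074]
 [0.614 0.071 0.065]
 [0.615 0.07  0.056]]
bed scene 876 ((543.526123046875, 82.59249114990234), 70.66071319580078)
handle scene 99 ((506.5417785644531, -196.06710815429688), (53.41163635253906, 25.332717895507812), 6.042550086975098)
[-1.24360830e+00  3.13944028e-01  4.51099407e-02  1.30362725e+00
 -1.17401127e-05  1.43123447e+00]
```

Everything matches the given sizes:

| Item | Position (m) | Yaw |
|---|---|---|
| Round handle | (0.505, -0.198) | +4.9° |
| Bed | (0.5225, 0.0813) | – |
| Rod | (0.616, 0.0705) | -7° |

The wrist joint's range means gripping half a turn round, with tool x at 184.9°, so I turn +158° on the way over.

>>> step_arm([
  [12.3,15.75,0,0,0,7.9,1],
  [12.3,15.75,0,0,0,7.9,1],
  [12.3,15.75,0,0,0,7.9,1],
  [12.3,15.75,0,0,0,7.9,1],
  [12.3,15.75,0,0,0,7.9,1],
], newtons=90)

```text
clock: 0.6
tcp_pos: [0.3205, -0.4338, 0.195]
orientation: [-0.001, 0.836, 0.549, 0.0]
wrist_force: [-0.4, 0.1, 1.2]
finger_gap: 0.0857
grip_force: 0.0
```

>>> step_arm([
  [12.3,15.75,0,0,0,7.9,1],
  [12.3,15.75,0,0,0,7.9,1],
  [12.3,15.75,0,0,0,7.9,1],
  [12.3,15.75,0,0,0,7.9,1],
  [12.3,15.75,0,0,0,7.9,1],
])

```text
clock: 1.1
tcp_pos: [0.382, -0.3551, 0.1951]
orientation: [-0.0, 0.601, 0.799, 0.0]
wrist_force: [-0.2, -0.9, 0.1]
finger_gap: 0.0856
grip_force: 0.0
```

>>> step_arm([
  [12.3,15.75,0,0,0,7.9,1],
  [12.3,15.75,0,0,0,7.9,1],
  [12.3,15.75,0,0,0,7.9,1],
  [12.3,15.75,0,0,0,7.9,1],
  [12.3,15.75,0,0,0,7.9,1],
])

```text
clock: 1.6
tcp_pos: [0.4434, -0.2764, 0.1951]
orientation: [-0.0, 0.296, 0.955, 0.0]
wrist_force: [1.1, 0.2, 0.4]
finger_gap: 0.0855
grip_force: 0.0
```

>>> step_arm([
  [12.3,15.75,0,0,0,7.9,1],
  [12.3,15.75,0,0,0,7.9,1],
  [12.3,15.75,0,0,0,7.9,1],
  [12.3,15.75,0,0,0,7.9,1],
  [12.3,15.75,0,0,0,7.9,1],
])

```text
clock: 2.1
tcp_pos: [0.5049, -0.1977, 0.1951]
orientation: [-0.0, -0.044, 0.999, 0.0]
wrist_force: [-0.9, -0.0, -0.5]
finger_gap: 0.0856
grip_force: 0.0
```

```bash
cat >> h.py <<'E'
from scipy.spatial.transform import Rotation as R
def rep():
    s=get_state(); M=R.from_quat(np.roll(s["orientation"],-1)).as_matrix()
    print(round(s["clock"],2),"tcp",np.round(s["tcp_pos"]*1000,1),"yaw",np.degrees(np.arctan2(M[1,0],M[0,0])).round(2),"z",np.round(M[:,2],3),"q",np.round(s["joint_pos"],2),"F",np.round(s["wrist_force"],1),"T",np.round(s["ft_torque"],2),"gap",s["finger_gap"],"grip",s["grip_force"]); return s
E
python3 - <<'E'
from h import *
rep(); print(grasp_offset)
c=read_camera("wrist"); cv2.imwrite("pics/w1.png",c["image"][...,::-1]); W=pts(c)
m=(W[...,2]>.055)&(W[...,2]<.066)&(abs(W[...,0]-.505)<.05)&(abs(W[...,1]+.198)<.04)
print(m.sum(),cv2.minAreaRect(W[m][:,:2].astype(np.float32)*1000),np.median(W[m],0))
E
```

```text
2.1 tcp [ 504.9 -197.7  195.1] yaw -174.93 z [-0.001  0.001 -1.   ] q [-0.52  0.25 -0.04  1.28  0.   -0.61] F [-0.9 -0.  -0.5] T [ 0.02 -0.02 -0.02] gap 0.08562062053357607 grip 0.0
0.0187
953 ((504.5542297363281, -197.5490264892578), (54.674766540527344, 22.964141845703125), 4.574118614196777) [ 0.50292156 -0.19803982  0.06207727]
```

View pics/w1.png

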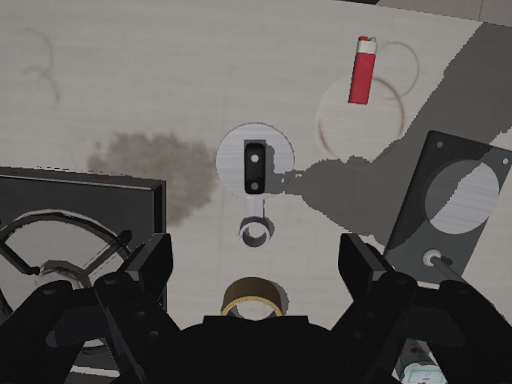

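The wrist view shows the round platen's handle at (255,168) midway between the fingers, with the sleeve at (255,232), and the brown cup and stove clear of the descent. The refined position agrees to within 0.5 mm, so I descend 173 mm and grip.

>>> step_arm([
  [0,0,-35,0,0,0,1],
  [0,0,-40,0,0,0,1],
  [0,0,-40,0,0,0,1],
  [0,0,-38,0,0,0,1],
  [0,0,-20,0,0,0,1],
])

```text
clock: 2.65
tcp_pos: [0.5021, -0.1972, 0.0189]
orientation: [-0.002, -0.041, 0.999, 0.001]
wrist_force: [-0.9, 0.1, -0.4]
finger_gap: 0.0853
grip_force: 0.0
```

>>> step_arm([
  [0,0,0,0,0,0,1],
  [0,0,0,0,0,0,-1],
  [0,0,0,0,0,0,-1],
  [0,0,0,0,0,0,-1],
  [0,0,0,0,0,0,-1],
], newtons=90)

```text
clock: 3.15
tcp_pos: [0.5057, -0.1991, 0.0238]
orientation: [0.001, -0.041, 0.999, -0.001]
wrist_force: [0.6, -0.1, -0.0]
finger_gap: 0.0279
grip_force: 0.0
```

>>> step_arm([
  [0,0,0,0,0,0,-1],
  [0,0,0,0,0,0,-1],
  [0,0,0,0,0,0,-1],
  [0,0,0,0,0,0,-1],
  [0,0,0,0,0,0,-1],
])

```text
clock: 3.65
tcp_pos: [0.5056, -0.1988, 0.0242]
orientation: [0.001, -0.041, 0.999, -0.0]
wrist_force: [-2.1, 2.1, 7.8]
finger_gap: 0.0187
grip_force: 88.1
```

>>> step_arm([
  [0,0,4,0,0,0,-1],
  [0,0,10,0,0,0,-1],
  [0,0,16,0,0,0,-1],
  [0,0,10,0,0,0,-1],
  [0,0,5,0,0,0,-1],
])

```text
clock: 4.15
tcp_pos: [0.5053, -0.1989, 0.0687]
orientation: [0.001, -0.041, 0.999, -0.0]
wrist_force: [0.4, 0.2, -4.3]
finger_gap: 0.0184
grip_force: 88.6
```

```bash
python3 - <<'E'
from h import *
rep(); 
c=read_camera("scene"); cv2.imwrite("pics/s1.png",cv2.resize(c["image"][100:260,200:420,::-1],None,fx=3,fy=3))
c=read_camera("wrist"); np.save("w.npy",c,allow_pickle=True); cv2.imwrite("pics/w2.png",c["image"][...,::-1])
E
```

```text
4.15 tcp [ 505.3 -198.9   68.7] yaw -175.26 z [ 0.001 -0.001 -1.   ] q [-0.52  0.32 -0.26  0.98  0.   -0.61] F [ 0.4  0.2 -4.3] T [-0.04  0.07  0.  ] gap 0.01835316079149205 grip 88.5848787613213
```

View pics/s1.png

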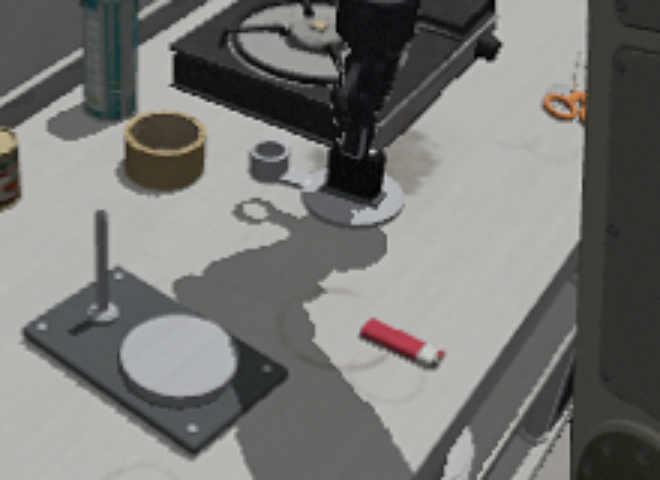

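View pics/w2.png

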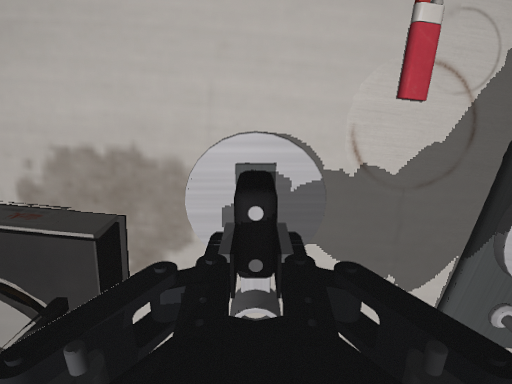

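Lifted: in the scene view the platen is clear of the bench and looks level, and in the wrist view the disc is centred at about (255,195). Next I measure the tilt and the in-hand offset while carrying it higher.

>>> step_arm([
  [0,0,20,0,0,0,-1],
  [0,0,35,0,0,0,-1],
  [0,0,35,0,0,0,-1],
  [0,0,25,0,0,0,-1],
  [0,0,10,0,0,0,-1],
])

```text
clock: 4.75
tcp_pos: [0.5058, -0.1991, 0.1947]
orientation: [0.001, -0.041, 0.999, -0.001]
wrist_force: [0.6, -0.4, -4.8]
finger_gap: 0.0186
grip_force: 89.2
```

>>> step_arm([
  [0,0,5,0,0,0,-1],
  [0,0,0,0,0,0,-1],
])

```text
clock: 4.95
tcp_pos: [0.5044, -0.1983, 0.1967]
orientation: [-0.001, -0.041, 0.999, 0.0]
wrist_force: [-0.0, 0.4, -4.4]
finger_gap: 0.0184
grip_force: 89.0
```

```bash
cat >> h.py <<'E'
def plane(P):
    for _ in range(4):
        c=np.median(P,0); A=np.c_[P[:,:2]-c[:2],np.ones(len(P))]
        k=np.linalg.lstsq(A,P[:,2],rcond=None)[0]; r=P[:,2]-A@k; P=P[abs(r)<max(.0015,1.5*r.std())]
    return P,k
E
python3 - <<'E'
from h import *
s=rep(); t=s["tcp_pos"]; zu=t[2]+.0187-.040   # underside expected
for n in ("wrist","scene","top"):
    c=read_camera(n); W=pts(c); d=W-[t[0],t[1],zu]
    print(n,"zu",zu)
    m=(abs(d[...,2]-.008)<.015)&(np.hypot(d[...,0],d[...,1])<.054)
    if m.sum()>30:
        P,k=plane(W[m]); print(" disc",len(P),"slopes",k[:2].round(4),"z",P[:,2].mean(),"circ",cv2.minEnclosingCircle(P[:,:2].astype(np.float32)*1000))
    m=(d[...,2]>.018)&(d[...,2]<.04)&(abs(np.hypot(d[...,0],d[...,1])-.095)<.024)&(d[...,0]>.06)
    if m.sum()>10:
        P=W[m];zt=np.percentile(P[:,2],90);P=P[abs(P[:,2]-zt)<.004]; print(" sleeve top",len(P),zt,cv2.minEnclosingCircle(P[:,:2].astype(np.float32)*1000))
E
```

```text
4.95 tcp [ 504.4 -198.3  196.7] yaw -175.25 z [-0.001  0.001 -1.   ] q [-0.52  0.25 -0.04  1.29  0.   -0.61] F [-0.   0.4 -4.4] T [0.04 0.05 0.01] gap 0.018445940413170152 grip 89.0185222774744
wrist zu 0.1753505377546672
 disc 8894 slopes [-0.0352 -0.0051] z 0.1814803939958921 circ ((502.49456787109375, -198.03285217285156), 52.014732360839844)
 sleeve top 356 0.20029576529767107 ((586.8634033203125, -191.26077270507812), 16.812545776367188)
scene zu 0.1753505377546672
 disc 284 slopes [-0.0393 -0.0152] z 0.181263962201002 circ ((504.503662109375, -197.8791961669922), 53.59373092651367)
 sleeve top 56 0.20017824753634983 ((598.7811279296875, -189.64520263671875), 22.582761764526367)
top zu 0.1753505377546672
 disc 592 slopes [-0.0397 -0.0027] z 0.18023531046141353 circ ((504.4525451660156, -198.18136596679688), 53.911075592041016)
 sleeve top 81 0.19982984281442567 ((596.482177734375, -188.99757385253906), 19.938276290893555)
```

The sleeve side sags by about 0.037 rad, the same in all three views. I tilt the tool -2.1° about y to level it, then carry it over with a -11.9° turn. The underside stays at about 172 mm, above the 140 mm rod.

>>> step_arm([
  [0,0,0,0.1,-1.05,0,-1],
  [0,0,0,0.1,-1.05,0,-1],
  [1.8,10,0,0,0,-1.2,-1],
  [1.8,20,0,0,0,-1.2,-1],
  [1.8,28,0,0,0,-1.2,-1],
])

```text
clock: 5.6
tcp_pos: [0.5099, -0.1409, 0.1972]
orientation: [0.019, -0.008, 1.0, 0.0]
wrist_force: [0.7, 0.3, -4.3]
finger_gap: 0.0191
grip_force: 88.9
```

>>> step_arm([
  [1.8,35,0,0,0,-1.2,-1],
  [1.8,35,0,0,0,-1.2,-1],
  [1.8,35,0,0,0,-1.2,-1],
  [1.8,35,0,0,0,-1.2,-1],
  [1.8,32,0,0,0,-1.2,-1],
])

```text
clock: 6.1
tcp_pos: [0.5186, 0.033, 0.1974]
orientation: [0.019, 0.043, 0.999, -0.0]
wrist_force: [0.3, -0.2, -5.3]
finger_gap: 0.0185
grip_force: 89.0
```

>>> step_arm([
  [1.8,27,0,0,0,-1.2,-1],
  [1.8,16,0,0,0,-1.1,-1],
  [0,6.5,0,0,0,0,-1],
  [0,0,0,0,0,0,-1],
  [0,0,0,0,0,0,-1],
])

```text
clock: 6.6
tcp_pos: [0.5226, 0.0803, 0.1974]
orientation: [0.018, 0.062, 0.998, -0.001]
wrist_force: [0.4, -0.1, -4.1]
finger_gap: 0.0183
grip_force: 89.0
```

```bash
cat > m.py <<'E'
from h import *
s=rep(); t=s["tcp_pos"]; zu=t[2]-.0235
a=np.radians(-7); ex=np.array([np.cos(a),np.sin(a)]); ey=np.array([-ex[1],ex[0]])
for n in ("wrist","scene","top"):
    c=read_camera(n); cv2.imwrite(f"pics/m_{n}_{s['clock']:.2f}.png",c["image"][...,::-1]); W=pts(c); d=W-[t[0],t[1],zu]
    u=d[...,:2]@ex; v=d[...,:2]@ey
    m=(abs(d[...,2]-.008)<.01)&(np.hypot(u,v)<.054)
    if m.sum()>30:
        P,k=plane(W[m]); print(n,"disc",len(P),"slopes ex,ey",(k[:2]@ex).round(4),(k[:2]@ey).round(4),"z",P[:,2].mean().round(4),"circ",np.round(cv2.minEnclosingCircle(P[:,:2].astype(np.float32)*1000)[0],1))
    m=(abs(d[...,2]-.03)<.004)&(np.hypot(u-.095,v)<.026)
    if m.sum()>10:
        P=W[m]; (cx,cy),r=cv2.minEnclosingCircle(P[:,:2].astype(np.float32)*1000); print("  sleeve",len(P),np.median(P[:,2]).round(4),np.round([cx,cy,r],1))
    m=(np.hypot(W[...,0]-.6163,W[...,1]-.0705)<.012)&(W[...,2]>.04)&(W[...,2]<min(.145,zu-.003))
    if m.sum()>5: P=W[m]; print("  rod",len(P),np.median(P,0).round(4))
E
python3 m.py
```

```text
6.6 tcp [522.6  80.3 197.4] yaw 172.83 z [ 0.037 -0.004 -0.999] q [ 0.    0.19 -0.11  1.23 -0.    0.13] F [ 0.4 -0.1 -4.1] T [ 0.03  0.15 -0.03] gap 0.018308702677321275 grip 88.9888427965343
wrist disc 8913 slopes ex,ey -0.0019 -0.0031 z 0.1817 circ [521.1  80.9]
  sleeve 351 0.203 [604.6  69.8  17.2]
scene disc 481 slopes ex,ey 0.0006 -0.0031 z 0.1817 circ [523.7  82.4]
  sleeve 76 0.203 [617.2  70.3  21.6]
  rod 137 [0.6159 0.0717 0.0963]
```

The platen is level. The sleeve is at (617,70) over the rod at (616,71), and the disc is within about 1 mm of the bed centre; bore clearance is ±10 mm. The underside has about 144 mm to go, so I lower slowly.

>>> step_arm([
  [0,0,-8,0,0,0,-1],
  [0,0,-12,0,0,0,-1],
  [0,0,-12,0,0,0,-1],
  [0,0,-12,0,0,0,-1],
  [0,0,-8,0,0,0,-1],
])

```text
clock: 7.25
tcp_pos: [0.5218, 0.0809, 0.1435]
orientation: [0.017, 0.062, 0.998, -0.001]
wrist_force: [-0.4, -0.3, -4.2]
finger_gap: 0.0184
grip_force: 88.9
```

```bash
python3 m.py; python3 - <<'E'
import cv2,glob
f=sorted(glob.glob("pics/m_scene_*"))[-1]; i=cv2.imread(f); cv2.imwrite("pics/s2.png",cv2.resize(i[120:260,190:350],None,fx=4,fy=4))
E
```

```text
7.25 tcp [521.8  80.9 143.5] yaw 172.84 z [ 0.034 -0.004 -0.999] q [ 0.    0.21 -0.22  1.11 -0.    0.13] F [-0.4 -0.3 -4.2] T [0.04 0.15 0.03] gap 0.01839765856104015 grip 88.90586642548442
wrist disc 8923 slopes ex,ey -0.0077 -0.0029 z 0.1278 circ [519.8  81.6]
  sleeve 335 0.1487 [603.9  70.5  17.2]
scene disc 441 slopes ex,ey -0.0093 -0.0078 z 0.1267 circ [522.5  82.1]
  sleeve 50 0.1475 [614.2  71.   20.8]
  rod 79 [0.616  0.0714 0.0736]
```

View pics/s2.png

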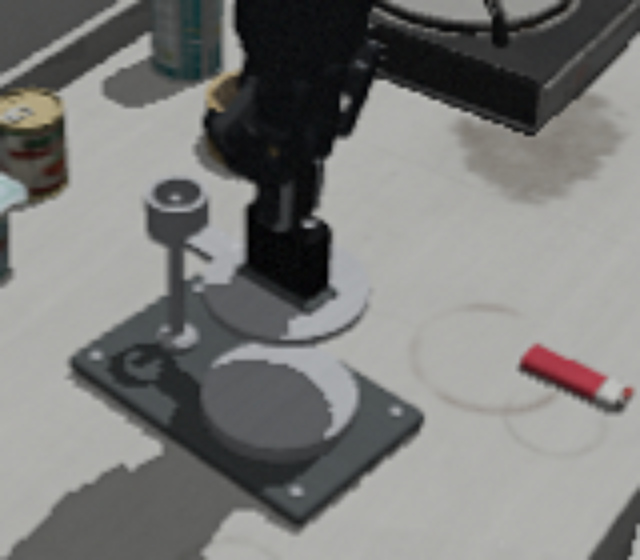

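The rod tip shows inside the sleeve bore at (176,197) and the platen is level. About 90 mm remain; I lower it 84 mm.

>>> step_arm([
  [0,0,-8,0,0,0,-1],
  [0,0,-12,0,0,0,-1],
  [0,0,-12,0,0,0,-1],
  [0,0,-12,0,0,0,-1],
  [0,0,-10,0,0,0,-1],
])

```text
clock: 7.9
tcp_pos: [0.5221, 0.081, 0.0899]
orientation: [0.018, 0.062, 0.998, -0.001]
wrist_force: [-0.7, 0.2, -5.3]
finger_gap: 0.019
grip_force: 88.9
```

>>> step_arm([
  [0,0,-10,0,0,0,-1],
  [0,0,-9,0,0,0,-1],
  [0,0,-7,0,0,0,-1],
  [0,0,-4,0,0,0,-1],
  [0,0,0,0,0,0,-1],
])

```text
clock: 8.4
tcp_pos: [0.5224, 0.081, 0.0609]
orientation: [0.018, 0.062, 0.998, -0.001]
wrist_force: [1.1, 0.6, -4.8]
finger_gap: 0.0187
grip_force: 88.9
```

```bash
python3 m.py
```

```text
8.4 tcp [522.4  81.   60.9] yaw 172.85 z [ 0.036 -0.004 -0.999] q [ 0.    0.28 -0.35  0.91 -0.    0.13] F [ 1.1  0.6 -4.8] T [ 0.07  0.16 -0.02] gap 0.018731560924686266 grip 88.92521588131785
wrist disc 8940 slopes ex,ey -0.0052 -0.0029 z 0.0453 circ [520.8  81.6]
  sleeve 342 0.0662 [604.   71.   16.8]
scene disc 406 slopes ex,ey 0.0016 -0.004 z 0.0454 circ [523.5  82.3]
  sleeve 74 0.0668 [616.9  70.2  21.5]
```

>>> step_arm([
  [0,0,-2,0,0,0,-1],
  [0,0,-2,0,0,0,-1],
  [0,0,-1,0,0,0,-1],
  [0,0,0,0,0,0,-1],
])

```text
clock: 8.95
tcp_pos: [0.5226, 0.081, 0.0563]
orientation: [0.018, 0.062, 0.998, -0.001]
wrist_force: [-0.4, 0.5, -4.8]
finger_gap: 0.0185
grip_force: 89.0
```

>>> step_arm([
  [0,0,-1,0,0,0,-1],
  [0,0,0,0,0,0,-1],
])

```text
clock: 9.15
tcp_pos: [0.5227, 0.081, 0.0554]
orientation: [0.018, 0.062, 0.998, -0.001]
wrist_force: [0.3, -0.3, -4.0]
finger_gap: 0.0186
grip_force: 89.0
```

>>> step_arm([
  [0,0,-1,0,0,0,-1],
  [0,0,0,0,0,0,-1],
])

```text
clock: 9.35
tcp_pos: [0.5228, 0.0809, 0.0545]
orientation: [0.018, 0.062, 0.998, -0.001]
wrist_force: [-0.4, 0.1, -4.0]
finger_gap: 0.0185
grip_force: 89.1
```

>>> step_arm([
  [0,0,-0.7,0,0,0,-1],
  [0,0,0,0,0,0,-1],
])

```text
clock: 9.55
tcp_pos: [0.5228, 0.0809, 0.0544]
orientation: [0.019, 0.062, 0.998, -0.001]
wrist_force: [-3.2, -0.8, 1.4]
finger_gap: 0.0185
grip_force: 90.7
```

>>> step_arm([
  [0,0,-0.7,0,0,0,-1],
  [0,0,0,0,0,0,-1],
])

```text
clock: 9.75
tcp_pos: [0.5229, 0.0809, 0.0543]
orientation: [0.019, 0.062, 0.998, -0.001]
wrist_force: [-5.1, -1.3, 7.8]
finger_gap: 0.0185
grip_force: 92.3
```

Contact: force has gone from -4 to +8 N with the underside at about 30 mm. I release gently, then rise.

>>> step_arm([
  [0,0,0,0,0,0,-0.3],
  [0,0,0,0,0,0,0],
  [0,0,0,0,0,0,0.5],
  [0,0,0,0,0,0,0.6],
  [0,0,0,0,0,0,0.6],
])

```text
clock: 10.25
tcp_pos: [0.523, 0.081, 0.0531]
orientation: [0.019, 0.062, 0.998, -0.001]
wrist_force: [-0.3, 0.4, -0.3]
finger_gap: 0.0682
grip_force: 0.0
```

>>> step_arm([
  [0,0,3,0,0,0,0.6],
  [0,0,10,0,0,0,0.6],
  [-1,0,25,0,0,0,0.6],
  [-1,0,35,0,0,0,0.6],
  [-1,0,35,0,0,0,0.6],
])

```text
clock: 10.75
tcp_pos: [0.5194, 0.081, 0.1628]
orientation: [0.018, 0.062, 0.998, -0.001]
wrist_force: [0.4, -0.5, 0.6]
finger_gap: 0.0682
grip_force: 0.0
```

>>> step_arm([
  [0,0,20,0,0,0,0.6],
  [0,0,5,0,0,0,0.6],
  [0,0,0,0,0,0,0.6],
])

```text
clock: 11.05
tcp_pos: [0.5204, 0.081, 0.1871]
orientation: [0.019, 0.062, 0.998, -0.001]
wrist_force: [0.5, 0.3, -1.3]
finger_gap: 0.0685
grip_force: 0.0
```

```bash
python3 - <<'E'
from h import *
s=rep(); a=np.radians(-7); ex=np.array([np.cos(a),np.sin(a)])
for n in ("wrist","scene"):
    c=read_camera(n); W=pts(c); i=c["image"][...,::-1]
    if n=="scene": cv2.imwrite("pics/s3.png",cv2.resize(i[120:260,190:350],None,fx=4,fy=4))
    d=W-[.5225,.0813,.03]; r=np.hypot(d[...,0],d[...,1])
    m=(abs(d[...,2]-.008)<.01)&(r<.054); P,k=plane(W[m]); print(n,len(P),k[:2].round(4),P[:,2].mean(),cv2.minEnclosingCircle(P[:,:2].astype(np.float32)*1000))
    m=(abs(d[...,2]-.032)<.008)&(r<.04); m2=(d[...,2]>.026)&(d[...,2]<.04)&(np.hypot(d[...,0]-.094,d[...,1]+.011)<.03)
    m=(abs(d[...,2]-.062)<.006)&(r<.05); print(" handle top",m.sum(),np.median(W[m][:,2]) if m.any() else "",cv2.minAreaRect(W[m][:,:2].astype(np.float32)*1000) if m.any() else "")
    if m2.any(): print(" sleeve",cv2.minEnclosingCircle(W[m2][:,:2].astype(np.float32)*1000))
E
```

```text
11.05 tcp [520.4  81.  187.1] yaw 172.85 z [ 0.039 -0.004 -0.999] q [ 0.    0.19 -0.14  1.2  -0.    0.13] F [ 0.5  0.3 -1.3] T [0.   0.04 0.02] gap 0.06853881304198084 grip 0.0
wrist 4223 [-0.0013  0.0004] 0.038627815643804984 ((523.3145141601562, 81.36992645263672), 53.012855529785156)
 handle top 1224 0.09205185144139605 ((520.4735107421875, 81.92070770263672), (23.86912727355957, 54.1827278137207), 82.39411163330078)
 sleeve ((615.1910400390625, 69.81120300292969), 20.982662200927734)
scene 393 [0.0019 0.0014] 0.0385529604686256 ((523.8809204101562, 82.88751983642578), 52.53542709350586)
 handle top 146 0.09156387972109392 ((521.9239501953125, 82.26231384277344), (23.424755096435547, 54.41604995727539), 82.1234130859375)
 sleeve ((616.4229736328125, 69.11404418945312), 22.84539222717285)
```

View pics/s3.png

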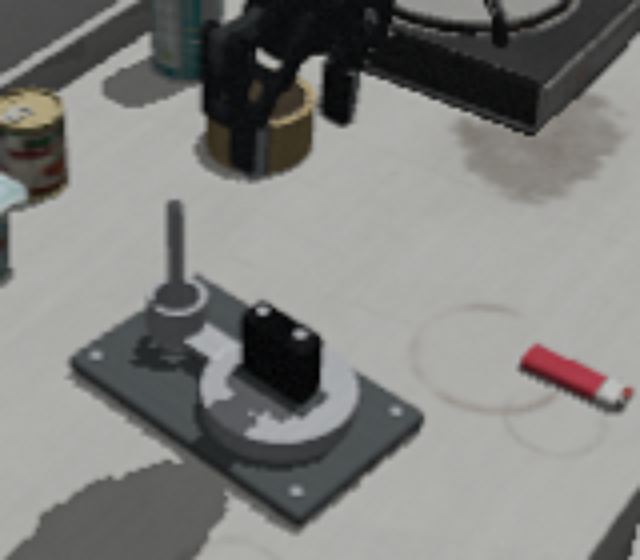

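The platen lies flat on the bed at about (280,400), with the rod through the sleeve at (176,290) and the gripper clear. I'm handing in.

```bash
python3 -c "
from workcell import *
print(hand_in())"
```

```text
the job is handed in; nothing more can be done
None
```

The round platen is on the press, with the rod through its sleeve. It lies flat and within about 2 mm of the bed centre, the gripper is clear, and the square platen was not touched. I handed the job in at about 11 s; no verdict came back.

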